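# Clip two penlights into their sloping docks

## Robot

A 6-joint arm with a two-finger parallel gripper is mounted at the origin on a cart in front of the work surface, level with it; the furniture and walls round the work are solid. World frame = base frame: x ahead of the robot, y to its left, z up, the work surface at z = 0. Lengths are in m, angles in rad, forces in N, time in s.
With the tool pointing down it reaches from about 0.25 to 0.775 m from the base axis. Payload 4 kg.
Tool frame: the origin (TCP) lies between the finger pads; the fingertips stand 14 mm ahead of it and the grasp point (between the pads) lies 5 mm behind it; z points along the fingers, y is the line along which they close (so a half turn about z gives the same grasp; the last joint's range is limited). The gripper opens to 94 mm and grips with 3 to 60 N. Pads are 16 mm wide; open, the fingers measure 119 mm over their backs; the gripper's body (75 mm by 177 mm) begins 78 mm behind the grasp point.
Start: joints at [-1.397, 0.087, 1.371, -0, 1.684, -0.103], TCP at [0.15, -0.529, 0.188] pointing down, gripper open.
Joint ranges: [-3.1, 3.1], [-0.76, 2.03], [0.27, 2.55], [-1.08, 4.22], [0.17, 2.65], [-2.57, 2.57]. Speed limits (rad/s): [2.79, 2.79, 3.14, 3.14, 3.14, 3.14].

## Interface

Orientations are given as a rotation vector (axis times angle).
In Python, from station import arm gives the robot as it stands.
- The arm moves only by the tool apply_moves, never from a script. Its argument "plan" is a list of rows, each an object with "delta_pos": the shift along the world's x, y, z in mm, a list of three; "delta_rot": the turn, a rotation vector about the world's x, y, z in rad, a list of three. A call has 1 to 10 rows; each row is the pose to reach, as a shift and turn from the pose commanded when the call began; what a row does not reach only later rows make up. A row lasts 1/10 s, in which the tool goes at most 50 mm and 8.59 degrees, less where a joint would pass 70% of its speed; a pose out of reach is approached as far as the arm can. A call with a gripper value outside its range is refused whole. "fingers" is the finger opening in mm, from 0 to 94, set as the call begins (left out, the last holds). The fingers move at their own pace and stop on an object; "newtons" is the grip in N (left out, the last holds). Time passes only in rows, so rows that repeat a pose let the fingers close. It gives the time, the measured TCP pose, the force, the opening and the grip force at its end, in the units of the state.
- arm.get_obs(): the state, without advancing time (a new reading comes with each control period).
- arm.read_camera(name): name is "scene" or "top"; returns the picture (480x640x3 uint8, red, green, blue); there is no depth.
- arm.calibration(name): a dict with "fx", "fy", "cx", "cy" (pixels), "R" (3x3) and "t" (3): a world point X has camera coordinates R X + t. Camera axes: x right, y down, z forward; pixel columns grow to the right and rows downward; lengths in m; the calibration is good to about 2 mm. A picture is of the moment at which its call begins. calibration takes no time and is no camera call.
- arm.finish_job(): hands the job in; it is judged then, once.
The state is a dict: "t": time; "qpos": joint angles; "qvel": joint speeds; "effort": joint torques, N m; "ee_pos": TCP position; "orientation": TCP orientation; "ft_force": force on the tool from outside, world axes, zero at the start; "torque": the same for the moment, N m; "grip_width": finger opening in m; "finger_force": force on a finger pad.
Only numpy, scipy, OpenCV 4.12 (cv2) and the standard library are available. Lean on these libraries where they do the work, as an engineer would, in place of code of your own. Each camera call takes 0.05 s, during which the arm holds its last target. There are 200 camera calls.

## Task

Put both penlights away in the docks of their own colour: the blue one in the blue dock, the orange one in the orange dock, either end first. Push each one squarely down into its fork, centred along the dock, past the sprung jaw until it is fully home and the jaw has snapped shut over it, then let go. Leave the other things on the surface where they are.

Things in the scene. Friction and masses are not known exactly. Their poses are not given: they have to be found in the camera images.
- torch_blue: penlight, silver round barrel 16 mm across, blue ends, 142 mm long, about 60 g, lying down. Origin: mid-length, on the axis; y along the axis to the lens. Blue hexagonal collars (56 to 66 mm either way from the middle), 16.4 mm over flats, stop it rolling; axis 8.2 mm above the surface. Grip within 15 mm of the middle. Either end first will do.
- cradle_blue: fork clip on the slope of the white fixed dock with blue panel and jaw. Origin: centre of a fully seated torch (its axis), about 71 mm above the surface. y: along the seated torch, level. z: square out of the slope, 38 deg from vertical, leaning to the front; push in along -z. x: up the slope. Slope face at z -30 mm. Dock: 101 deep x 118 wide mm.
- fork_blue (a point): one of the blue dock's two equal forks (cradle y = +35 and -35 mm, each 14 mm thick; from y -28 to 28 is room for fingers), point on its floor, cradle z -8 mm. Fixed black prong on the -x side: inner face x -8 mm, flared out from z 6 to 20 mm. The jaw's steel axle (7 mm thick) crosses the gap at x 14, z -20 mm.
- nose_blue (a point): nose of the blue sprung jaw (one jaw with an arm in each fork, on the +x side), shut at cradle x 7, z 8 mm, 6 mm thick: it overhangs the seated torch. Above it a lead-in flares outward up to z 28 mm, where the mouth is about 30 mm wide. A torch 50 mm out along z is clear of everything.
- panel_blue (a point): middle of the top edge of the blue dock's upright back panel (104 mm wide, vertical face 54 mm level behind the cradle origin, top 123 mm above it). A gripper held upright does not fit in front of it: come tilted, square to the slope. Fingers must be only part open there: their backs have 35 mm of room up the slope (+x) from the torch's axis.
- jaw_blue (a joint): hinge of the blue sprung jaw, rad: 0 shut, at most 0.45, grows as it is pushed open up the slope. It opens about 0.1 to 0.15 to let the torch by and springs back under 0.03 over a seated torch. Pushing a torch past takes about 5 to 15 N; press on until it rests on the fork floors.
- torch_orange: penlight, silver round barrel 16 mm across, orange ends, 142 mm long, about 60 g, lying down. Origin: mid-length, on the axis; y along the axis to the lens. Orange hexagonal collars (56 to 66 mm either way from the middle), 16.4 mm over flats, stop it rolling; axis 8.2 mm above the surface. Grip within 15 mm of the middle. Either end first will do.
- cradle_orange: fork clip on the slope of the white fixed dock with orange panel and jaw. Origin: centre of a fully seated torch (its axis), about 71 mm above the surface. y: along the seated torch, level. z: square out of the slope, 38 deg from vertical, leaning to the front; push in along -z. x: up the slope. Slope face at z -30 mm. Dock: 101 deep x 118 wide mm.
- fork_orange (a point): one of the orange dock's two equal forks (cradle y = +35 and -35 mm, each 14 mm thick; from y -28 to 28 is room for fingers), point on its floor, cradle z -8 mm. Fixed black prong on the -x side: inner face x -8 mm, flared out from z 6 to 20 mm. The jaw's steel axle (7 mm thick) crosses the gap at x 14, z -20 mm.
- nose_orange (a point): nose of the orange sprung jaw (one jaw with an arm in each fork, on the +x side), shut at cradle x 7, z 8 mm, 6 mm thick: it overhangs the seated torch. Above it a lead-in flares outward up to z 28 mm, where the mouth is about 30 mm wide. A torch 50 mm out along z is clear of everything.
- panel_orange (a point): middle of the top edge of the orange dock's upright back panel (104 mm wide, vertical face 54 mm level behind the cradle origin, top 123 mm above it). A gripper held upright does not fit in front of it: come tilted, square to the slope. Fingers must be only part open there: their backs have 35 mm of room up the slope (+x) from the torch's axis.
- jaw_orange (a joint): hinge of the orange sprung jaw, rad: 0 shut, at most 0.45, grows as it is pushed open up the slope. It opens about 0.1 to 0.15 to let the torch by and springs back under 0.03 over a seated torch. Pushing a torch past takes about 5 to 15 N; press on until it rests on the fork floors.
- loupe: black round eyepiece loupe, 35 mm across, 27 mm high; a bystander to leave alone. Origin: centre of its underside.
- coverslip_box: small white box with blue lid, 30 x 30 x 20 mm high; a bystander to leave alone. Origin: centre of its underside.
- filter_cube: black filter cube, 37 x 36 x 36 mm high; a bystander to leave alone. Origin: centre of its underside.
- eyepiece_can: black screw can, 37 mm across, 46 mm high; a bystander to leave alone. Origin: centre of its underside.
- bulb_box: small orange and white lamp carton, 36 x 36 x 62 mm high; a bystander to leave alone. Origin: centre of its underside.
- oil_bottle: brown dropper bottle, 36 mm across, 85 mm high; a bystander to leave alone. Origin: centre of its underside.

How it is judged:
By the outcome, as a careful person would: the job done as asked, in the order asked, and still so for the second after the job is handed in, with the robot touching nothing.
It also fails if it takes over 58 s, if anything falls off the work surface, if the arm or the gripper's body presses on something with over 40 N, if the wrist force passes 120 N, or if a joint passes its speed limit or range.

## Working session

There is one attempt and no reset: what is moved stays moved. The work goes in short steps, Python scripts to look and compute and a tool call to move; the robot and the scene stay as the last step left them, time stands still between calls to the robot, and variables do not carry over. Pictures are saved under pics/ and viewed, at most 10 in all, crops included, and the job is handed in when it is done.

Besides the shell and the picture viewer there is one more tool, called after ">>>" as name(argument=value, ...), one argument or row to a line, values as JSON. apply_moves: Moves the arm, as the interface text tells. Its arguments: {"type":"object","properties":{"plan":{"type":"array"},"fingers":{"type":"number"},"newtons":{"type":"number"}},"required":["plan"]}

```bash
mkdir -p pics; python3 - <<'E'
from station import arm
import cv2
for n in("scene","top"):
    cv2.imwrite(f"pics/{n}0.png",arm.read_camera(n)[:,:,::-1]); c=arm.calibration(n); print(n,c)
o=arm.get_obs();print(o)
E
```

```text
scene {'fx': 604.7790978607799, 'fy': 604.7790978607799, 'cx': 315.4863081536869, 'cy': 245.42975281938695, 'R': array([[-0.59309722, -0.80511285,  0.00538342],
       [-0.52693107,  0.38309799, -0.75866961],
       [ 0.60875227, -0.45280153, -0.65145333]]), 't': array([0.32896656, 0.40663282, 1.20586689])}
top {'fx': 550.4190938157149, 'fy': 550.4190938157149, 'cx': 324.5882309927524, 'cy': 240.12842264762463, 'R': array([[ 0.0118436 , -0.99992102, -0.00420611],
       [-0.9814914 , -0.01082104, -0.19120027],
       [ 0.19113966,  0.00639277, -0.98154203]]), 't': array([0.00744206, 0.58955494, 1.39819439])}
{'t': 0.1, 'qpos': array([-1.39711645e+00,  8.79025701e-02,  1.37207920e+00,  6.86162093e-06,
        1.68359241e+00, -1.03102542e-01]), 'qvel': array([ 0.0012058 , -0.00080619, -0.00329562, -0.0010639 ,  0.00097127,
       -0.00246901]), 'effort': array([ 2.11857252e-03, -3.41252553e+01, -3.03300655e+01,  7.19745504e-02,
        3.04108928e-02, -9.51707671e-05]), 'ee_pos': array([ 0.15020073, -0.52855492,  0.18712165]), 'orientation': array([-3.10959478e+00, -4.33110324e-01,  9.90489287e-05]), 'ft_force': array([ 0.96272821, -0.68934211, -0.08664763]), 'torque': array([ 0.04817892, -0.0038638 , -0.00759644]), 'finger_force': 0.0, 'grip_width': 0.09426047797225075}
```

View pics/scene0.png

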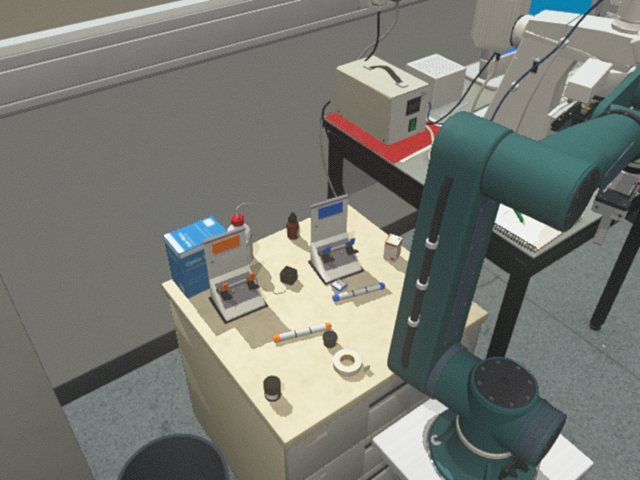

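View pics/top0.png

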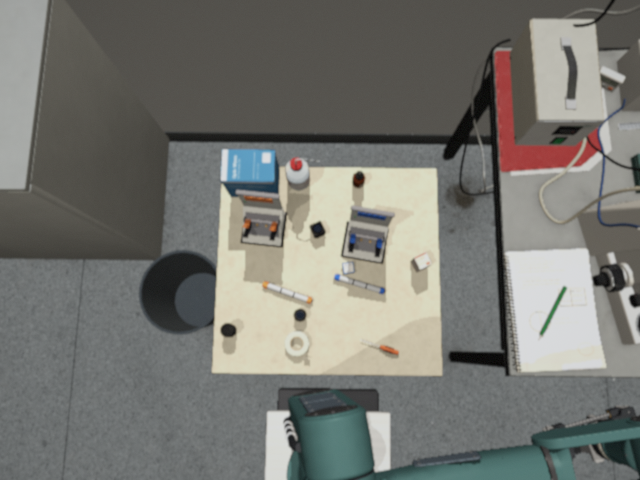

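The scene view shows both docks (orange at about 237,275; blue at 335,240) and both torches. In the top view, torch_blue runs about (336,279)–(384,290) and torch_orange (265,287)–(311,299); the docks are at about (365,240) and (262,228). The coverslip box, at (348,267), is close to the blue torch. I'll enlarge this area for accurate pixels.

```bash
python3 - <<'E'
import cv2
a=cv2.imread("pics/top0.png")[180:310,230:400]
cv2.imwrite("pics/topc.png",cv2.resize(a,None,fx=4.5,fy=4.5,interpolation=cv2.INTER_CUBIC))
a=cv2.imread("pics/scene0.png")[190:350,195:405]
cv2.imwrite("pics/scenec.png",cv2.resize(a,None,fx=3.7,fy=3.7,interpolation=cv2.INTER_CUBIC))
E
```

```text
(no output)
```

View pics/topc.png

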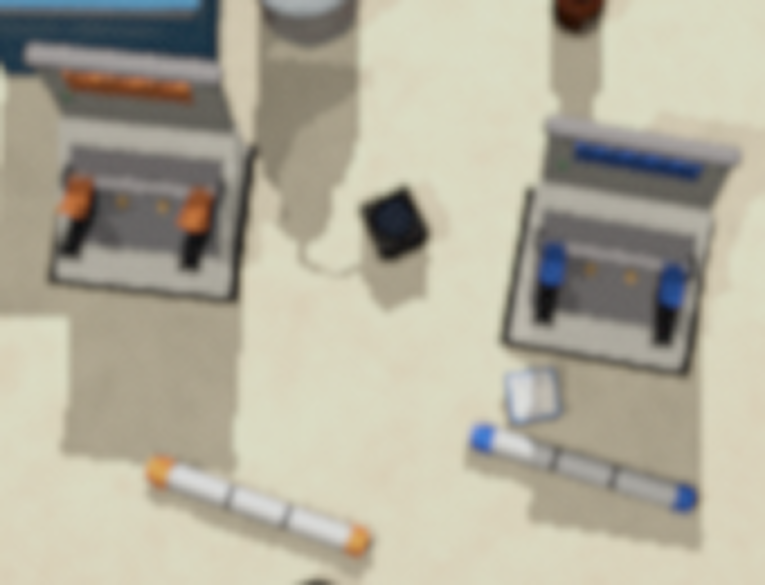

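View pics/scenec.png

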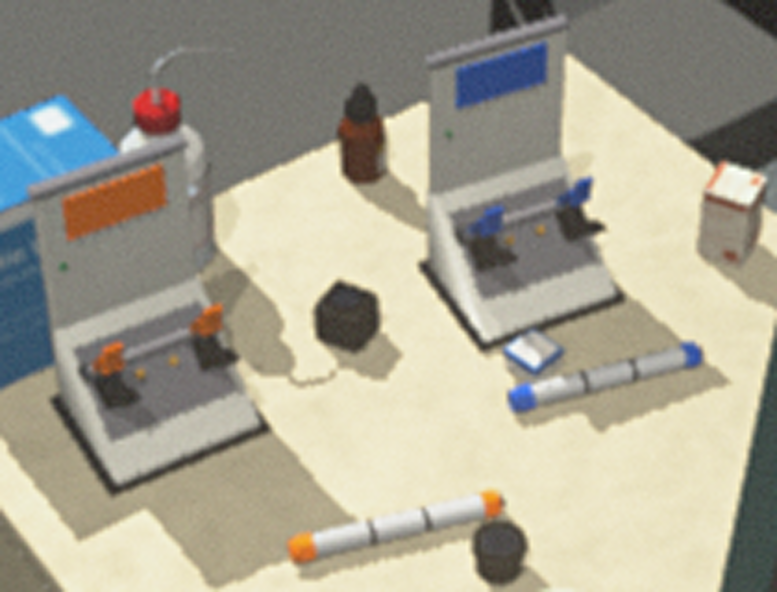

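The crops give clear dock corners, jaw blobs and torch caps. Next is a least-squares fit of both docks over both views, with the torches located from cap colour blobs.

```bash
cat > h.py <<'E'
import numpy as np, cv2
from station import arm
from scipy.spatial.transform import Rotation as Rot
K={n:arm.calibration(n) for n in("scene","top")}
def proj(n,X):
    c=K[n]; p=np.atleast_2d(X)@c["R"].T+c["t"]
    return np.c_[p[:,0]/p[:,2]*c["fx"]+c["cx"],p[:,1]/p[:,2]*c["fy"]+c["cy"]]
def ray(n,uv,z):
    c=K[n]; d=c["R"].T@[(uv[0]-c["cx"])/c["fx"],(uv[1]-c["cy"])/c["fy"],1]; o=-c["R"].T@c["t"]
    return o+d*(z-o[2])/d[2]
def blobs(im,col,box,amin=12):
    h=cv2.cvtColor(im,cv2.COLOR_BGR2HSV); r={"b":((100,110,50),(125,255,255)),"o":((5,130,120),(20,255,255))}[col]
    m=cv2.inRange(h,*r); k=np.zeros_like(m); x0,y0,x1,y1=box; k[y0:y1,x0:x1]=m[y0:y1,x0:x1]
    n,_,s,c=cv2.connectedComponentsWithStats(k)
    return [(s[i,4],c[i].round(2)) for i in range(1,n) if s[i,4]>=amin]
S38,C38=np.sin(np.radians(38)),np.cos(np.radians(38))
def dock_R(yaw): # columns cradle x,y,z ; yaw=0: back = +x world
    b=np.array([np.cos(yaw),np.sin(yaw),0]);u=np.array([0,0,1.]);l=np.array([-b[1],b[0],0])
    return np.c_[b*C38+u*S38,l,-b*S38+u*C38],b,l,u
E
python3 - <<'E'
from h import *
for n,bx in(("top",(235,185,395,305)),("scene",(195,190,405,350))):
    im=cv2.imread(f"pics/{n}0.png")
    for c in"bo":
        for b in blobs(im,c,bx,5):print(n,c,b, ray(n,b[1],.0082).round(4))
E
```

```text
top b (np.int32(149), array([263.09, 187.65])) [0.746  0.1876 0.0082]
top b (np.int32(79), array([370.71, 215.35])) [ 0.6699 -0.1118  0.0082]
top b (np.int32(43), array([352.35, 238.74])) [ 0.6036 -0.0614  0.0082]
top b (np.int32(43), array([378.74, 243.4 ])) [ 0.5914 -0.1334  0.0082]
top b (np.int32(17), array([336.59, 276.88])) [ 0.4982 -0.0191  0.0082]
top b (np.int32(13), array([381.85, 290.  ])) [ 0.4642 -0.1409  0.0082]
top o (np.int32(52), array([257.9 , 198.23])) [0.7154 0.201  0.0082]
top o (np.int32(37), array([246.7 , 223.41])) [0.6434 0.2294 0.0082]
top o (np.int32(39), array([272.95, 226.64])) [0.6351 0.1568 0.0082]
top o (np.int32(16), array([264.62, 284.06])) [0.4766 0.1746 0.0082]
top o (np.int32(15), array([309.4 , 300.13])) [0.4348 0.0532 0.0082]
scene b (np.int32(240), array([330.12, 209.8 ])) [ 0.793  -0.2293  0.0082]
scene b (np.int32(483), array([206.69, 230.16])) [0.9229 0.1113 0.0082]
scene b (np.int32(26), array([350.69, 241.85])) [ 0.6432 -0.1864  0.0082]
scene b (np.int32(31), array([327.16, 249.23])) [ 0.6568 -0.1148  0.0082]
scene b (np.int32(381), array([200.48, 273.89])) [0.7729 0.2114 0.0082]
scene b (np.int32(18), array([381.67, 285.28])) [ 0.4628 -0.1425  0.0082]
scene b (np.int32(32), array([335.69, 297.  ])) [ 0.499  -0.0218  0.0082]
scene o (np.int32(307), array([225.45, 244.15])) [0.8386 0.099  0.0082]
scene o (np.int32(47), array([251.02, 276.21])) [0.688  0.1097 0.0082]
scene o (np.int32(42), array([224.24, 286.67])) [0.6952 0.1851 0.0082]
scene o (np.int32(28), array([327.54, 325.75])) [0.4349 0.0526 0.0082]
scene o (np.int32(47), array([276.  , 337.79])) [0.476  0.1725 0.0082]
```

```bash
cat > fit.py <<'E'
from h import *
from scipy.optimize import least_squares
T=lambda p:(np.array(p)+.5)/4.5-.5+[230,180]
S=lambda p:(np.array(p)+.5)/3.7-.5+[195,190]
# panel corners L,R ; base front L,R ; pixels
pan={"o":{"top":T([(29,62),(218,81)]),"scene":S([(33,194),(185,148)])},"b":{"top":T([(549,133),(738,162)]),"scene":S([(430,66),(566,27)])}}
base={"o":{"top":T([(50,283),(236,300)]),"scene":S([(115,492),(266,425)])},"b":{"top":T([(503,343),(688,374)]),"scene":S([(488,347),(623,296)])}}
jaw={"o":{"top":[(246.7,223.41),(272.95,226.64)],"scene":[(224.24,286.67),(251.02,276.21)]},"b":{"top":[(352.35,238.74),(378.74,243.4)],"scene":[(327.16,249.23),(350.69,241.85)]}}
lab={"o":{"top":[(257.9,198.23)],"scene":[(225.45,244.15)]},"b":{"top":[(370.71,215.35)],"scene":[(330.12,209.8)]}}
def model(p,c):
    x,y,w=p[:3] if c=="o" else p[3:6]; f,jt,js,lz=p[6:10],0,0,0
    R,b,l,u=dock_R(w); o=np.array([x,y,.071])
    f0,jx,jz,lz,jh=p[6:11]
    P=[o+.054*b+.123*u+s*.052*l for s in(1,-1)]
    B=[o-f0*b-.071*u+s*.059*l for s in(1,-1)]
    J=[o+R@[jx,s*.035,jz] for s in(1,-1)]
    return P,B,J,[o+.054*b+lz*u]
def res(p,sep=False):
    r=[]
    for c in"ob":
        M=model(p,c)
        for n in K:
            for D,m,w in zip((pan,base,jaw,lab),M,(1,1,2,1)): r.append(((proj(n,m)-np.array(D[c][n]))*w))
    return r if sep else np.concatenate(r).ravel()
s=least_squares(lambda p:np.r_[res(p)],[.65,.19,-.1,.62,-.1,-.15,.05,.012,.016,.1,0],loss="soft_l1")
print(s.x.round(4),s.cost)
i=0
r=res(s.x,True)
for c in"ob":
    for n in K:
        for k in("pan","base","jaw","lab"): print(c,n,k,r[i].round(1).tolist()); i+=1
E
python3 fit.py
```

```text
[ 0.6173  0.1836 -0.0888  0.5782 -0.0926 -0.1494  0.0294  0.0112  0.0075
  0.0941  0.    ] 14.165646548589647
o scene pan [[0.1, -0.2], [-0.1, -2.4]]
o scene base [[-1.7, 0.9], [1.0, 0.6]]
o scene jaw [[-0.4, -0.2], [-0.9, -0.3]]
o scene lab [[0.1, -0.3]]
o top pan [[-0.3, 0.2], [0.2, 0.1]]
o top base [[0.0, -0.7], [1.3, -0.2]]
o top jaw [[-0.2, 1.4], [0.5, 0.1]]
o top lab [[0.5, 0.6]]
b scene pan [[0.8, -1.1], [0.5, -2.0]]
b scene base [[-2.5, 1.3], [0.3, 0.6]]
b scene jaw [[-1.2, 1.0], [-0.6, -0.6]]
b scene lab [[-0.3, 0.0]]
b top pan [[-0.8, 0.1], [-0.1, 0.4]]
b top base [[-0.7, -0.2], [0.9, -0.3]]
b top jaw [[0.5, 0.8], [1.1, -0.0]]
b top lab [[0.5, 0.1]]
```

Docks: orange at about (0.617, 0.184), yaw -0.089; blue at about (0.578, -0.093), yaw -0.149. Torch mids: blue (0.481, -0.081), orange (0.4556, 0.1133). I'll go over the blue torch.

>>> apply_moves(
  plan=[
    {"delta_pos":[331,448,-88],"delta_rot":[0,0,1.012]},
    {"delta_pos":[331,448,-88],"delta_rot":[0,0,1.012]},
    {"delta_pos":[331,448,-88],"delta_rot":[0,0,1.012]},
    {"delta_pos":[331,448,-88],"delta_rot":[0,0,1.012]},
    {"delta_pos":[331,448,-88],"delta_rot":[0,0,1.012]},
    {"delta_pos":[331,448,-88],"delta_rot":[0,0,1.012]},
    {"delta_pos":[331,448,-88],"delta_rot":[0,0,1.012]},
    {"delta_pos":[331,448,-88],"delta_rot":[0,0,1.012]},
    {"delta_pos":[331,448,-88],"delta_rot":[0,0,1.012]},
    {"delta_pos":[331,448,-88],"delta_rot":[0,0,1.012]},
  ],
  fingers=40,
  newtons=50,
)

```text
t: 1.1
ee_pos: [0.4444, -0.1299, 0.1096]
orientation: [2.511, 1.887, -0.0]
ft_force: [0.4, -0.3, -0.3]
grip_width: 0.0398
finger_force: 0.0
```

>>> apply_moves(
  plan=[
    {"delta_pos":[37,49,-40],"delta_rot":[0,0,0]},
    {"delta_pos":[37,49,-40],"delta_rot":[0,0,0]},
    {"delta_pos":[37,49,-40],"delta_rot":[0,0,0]},
    {"delta_pos":[37,49,-40],"delta_rot":[0,0,0]},
  ],
)

```text
t: 1.5
ee_pos: [0.4803, -0.0828, 0.0697]
orientation: [-2.51, -1.888, 0.002]
ft_force: [-0.1, -0.0, -0.2]
grip_width: 0.0401
finger_force: 0.0
```

```bash
python3 - <<'E'
from h import *
o=arm.get_obs();print(o["ee_pos"],o["qpos"].round(3))
a=arm.read_camera("scene")[:,:,::-1];b=arm.read_camera("top")[:,:,::-1]
cv2.imwrite("pics/s1.png",a);cv2.imwrite("pics/t1.png",b)
c=np.hstack([cv2.resize(a[220:330,310:420],(400,400),interpolation=2),cv2.resize(b[220:330,310:420],(400,400),interpolation=2)])
cv2.imwrite("pics/c1.png",c)
tip=o["ee_pos"]+[0,0,-.014]
print(proj("scene",tip),proj("top",tip))
E
```

```text
[ 0.48025414 -0.08279718  0.06972797] [-2.870e-01  4.000e-03  1.695e+00 -1.000e-03  1.444e+00 -6.000e-03]
[[360.29399435 277.52529582]] [[361.29644938 281.7256913 ]]
```

View pics/c1.png

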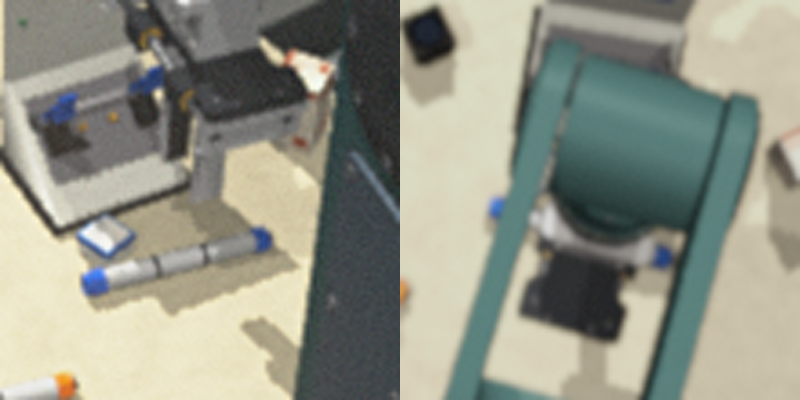

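The left half (scene) shows the fingers above the blue torch's middle, with the torch at crop (95,282)–(262,238) and the coverslip box clear. In the top view the arm hides the torch, with only its caps visible. Descending.

>>> apply_moves(
  plan=[
    {"delta_pos":[0,1,-27],"delta_rot":[0,0,0]},
    {"delta_pos":[0,1,-53],"delta_rot":[0,0,0]},
    {"delta_pos":[0,1,-53],"delta_rot":[0,0,0]},
    {"delta_pos":[0,1,-53],"delta_rot":[0,0,0]},
  ],
)

```text
t: 2.0
ee_pos: [0.4807, -0.0829, 0.018]
orientation: [2.513, 1.885, 0.0]
ft_force: [0.1, 0.7, -0.2]
grip_width: 0.0403
finger_force: 0.0
```

>>> apply_moves(
  plan=[
    {"delta_pos":[0,0,0],"delta_rot":[0,0,0]},
    {"delta_pos":[0,0,0],"delta_rot":[0,0,0]},
    {"delta_pos":[0,0,0],"delta_rot":[0,0,0]},
    {"delta_pos":[0,0,0],"delta_rot":[0,0,0]},
    {"delta_pos":[0,0,0],"delta_rot":[0,0,0]},
    {"delta_pos":[0,0,0],"delta_rot":[0,0,0]},
  ],
  fingers=0,
  newtons=50,
)

```text
t: 2.6
ee_pos: [0.4808, -0.0818, 0.0172]
orientation: [2.511, 1.887, 0.0]
ft_force: [0.6, -0.4, 0.3]
grip_width: 0.0006
finger_force: 0.0
```

The fingers closed on nothing, so I'll look.

```bash
python3 - <<'E'
from h import *
a=arm.read_camera("scene")[:,:,::-1];b=arm.read_camera("top")[:,:,::-1]
cv2.imwrite("pics/s2.png",a);cv2.imwrite("pics/t2.png",b)
c=np.hstack([cv2.resize(a[220:330,310:420],(400,400),interpolation=2),cv2.resize(b[220:330,310:420],(400,400),interpolation=2)])
cv2.imwrite("pics/c2.png",c)
o=arm.get_obs();print(o["ee_pos"],o["grip_width"],proj("scene",o["ee_pos"]))
for n,i in(("scene",a),("top",b)):
    for q in blobs(i,"b",(320,265,395,305),5):print(n,q,ray(n,q[1],.0082).round(4))
E
```

```text
[ 0.48074685 -0.08179917  0.01712538] 0.0007484731364151545 [[359.04211659 288.66662051]]
scene (np.int32(17), array([381.65, 285.41])) [ 0.4625 -0.1422  0.0082]
scene (np.int32(33), array([335.7 , 296.91])) [ 0.4993 -0.022   0.0082]
top (np.int32(11), array([336.09, 276.64])) [ 0.4989 -0.0177  0.0082]
top (np.int32(27), array([382.33, 289.59])) [ 0.4653 -0.1422  0.0082]
```

View pics/c2.png

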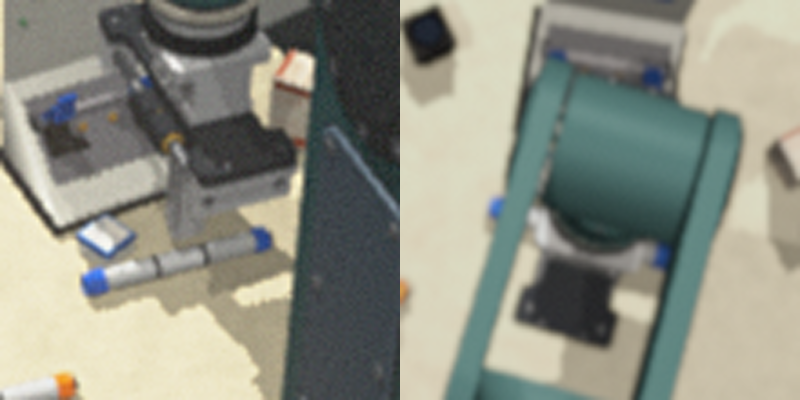

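The torch has not moved. The closed fingertips, ending at crop (183,236), appear behind or above the torch's middle at (180,260). I'll quantify that offset against the projected fingertips.

```bash
python3 - <<'E'
from h import *
d=np.array([.96,-.28,0])
for nm,p in(("c1",[.4803,-.0828,.0557]),("c2",[.4808,-.0818,.0031])):
    p=np.array(p)
    for s in((-.020,-.0325,.02,.0325) if nm=="c1" else (0,-.0125,.0125)):
        uv=proj("scene",p+s*d)[0]; print(nm,s,uv.round(1),"crop",((uv-[310,220])*400/110).round(0))
for uv in((360.3,284.6),):
    for z in(.003,.017,.03):print(z,ray("scene",uv,z).round(4))
a=cv2.imread("pics/s2.png")[245:310,330:400]
cv2.imwrite("pics/d2.png",cv2.resize(a,None,fx=8,fy=8,interpolation=cv2.INTER_CUBIC))
E
```

```text
c1 -0.02 [363.5 282.8] crop [195. 228.]
c1 -0.0325 [365.6 286.2] crop [202. 241.]
c1 0.02 [357.1 272.3] crop [171. 190.]
c1 0.0325 [355.2 269.1] crop [164. 179.]
c2 0 [358.7 292.6] crop [177. 264.]
c2 -0.0125 [360.7 295.9] crop [184. 276.]
c2 0.0125 [356.8 289.3] crop [170. 252.]
0.003 [ 0.5009 -0.1035  0.003 ]
0.017 [ 0.4903 -0.0938  0.017 ]
0.03 [ 0.4804 -0.0847  0.03  ]
```

View pics/d2.png

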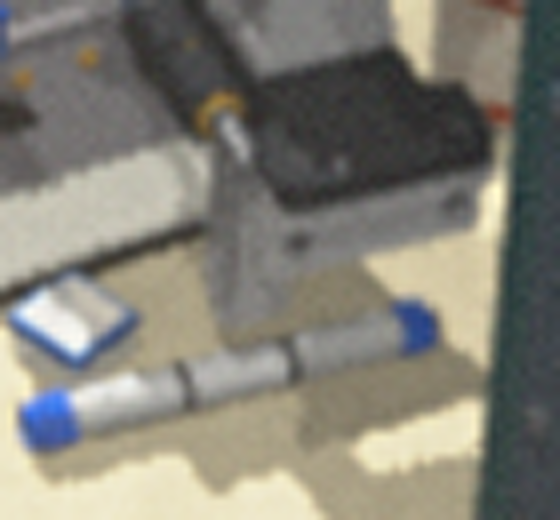

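```bash
python3 - <<'E'
from h import *
o=arm.get_obs(); p=o["ee_pos"]; R=Rot.from_rotvec(o["orientation"]).as_matrix();print(R.round(3))
for z in(.1,.13,.17):print("top plate bottom",z,((ray("top",(358,313.5),z)-p)@R).round(3))
# shadow/tip: grey finger bottom edge corners in scene
for uv in((357,286.5),(366,284)):
    print([((ray("scene",uv,z)-p)@R).round(3).tolist() for z in(.003,.02,.036)])
a=cv2.imread("pics/t2.png")[240:320,330:395]
cv2.imwrite("pics/e2.png",np.hstack([cv2.resize(cv2.imread(f"pics/t{k}.png")[235:320,335:390],(385,595),interpolation=cv2.INTER_CUBIC) for k in(1,2)]))
E
```

```text
[[ 0.278  0.961 -0.   ]
 [ 0.961 -0.278  0.   ]
 [-0.    -0.    -1.   ]]
top plate bottom 0.1 [-0.014 -0.085 -0.083]
top plate bottom 0.13 [-0.013 -0.087 -0.113]
top plate bottom 0.17 [-0.012 -0.09  -0.153]
[[-0.005, 0.022, 0.014], [0.003, 0.006, -0.003], [0.01, -0.008, -0.019]]
[[-0.03, 0.022, 0.014], [-0.022, 0.007, -0.003], [-0.014, -0.008, -0.019]]
```

View pics/e2.png

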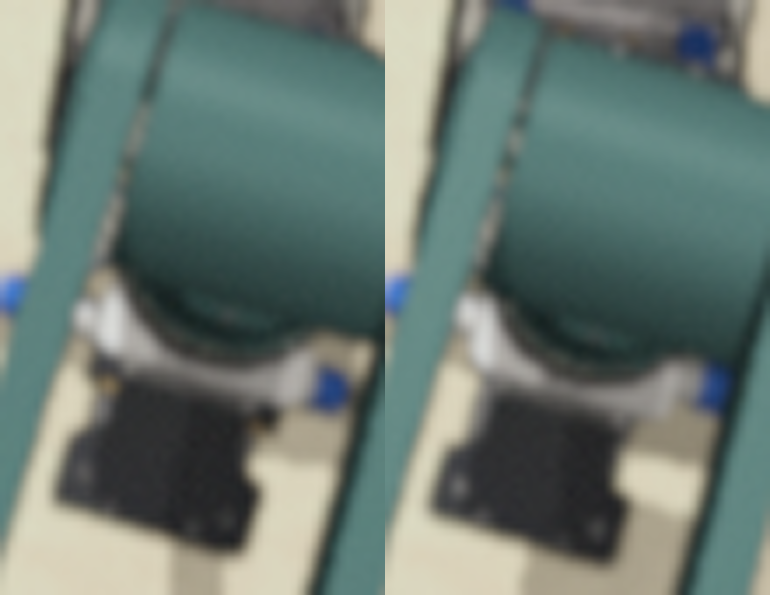

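The gripper body's xy agrees with the reported pose: the plate end is at tool y about -0.087, as expected. So the fingertips are about 30 mm higher than the reported TCP implies. I'll open and descend carefully, watching the force.

>>> apply_moves(
  plan=[
    {"delta_pos":[0,0,0],"delta_rot":[0,0,0]},
    {"delta_pos":[0,0,0],"delta_rot":[0,0,0]},
    {"delta_pos":[0,0,0],"delta_rot":[0,0,0]},
    {"delta_pos":[0,0,0],"delta_rot":[0,0,0]},
    {"delta_pos":[0,0,-2],"delta_rot":[0,0,0]},
    {"delta_pos":[0,0,-4],"delta_rot":[0,0,0]},
    {"delta_pos":[0,0,-4],"delta_rot":[0,0,0]},
  ],
  fingers=40,
)

```text
t: 3.4
ee_pos: [0.4804, -0.0818, 0.0127]
orientation: [-2.511, -1.887, 0.001]
ft_force: [-0.2, 0.2, 0.1]
grip_width: 0.0399
finger_force: 0.0
```

>>> apply_moves(
  plan=[
    {"delta_pos":[0,0,-3],"delta_rot":[0,0,0]},
    {"delta_pos":[0,0,-6],"delta_rot":[0,0,0]},
    {"delta_pos":[0,0,-6],"delta_rot":[0,0,0]},
  ],
)

```text
t: 3.7
ee_pos: [0.4803, -0.0817, 0.0065]
orientation: [-2.511, -1.887, 0.001]
ft_force: [-0.2, 0.7, 0.4]
grip_width: 0.04
finger_force: 0.0
```

```bash
python3 - <<'E'
from h import *
a=arm.read_camera("scene")[:,:,::-1];cv2.imwrite("pics/s3.png",a)
c=[cv2.resize(cv2.imread(f"pics/{f}.png")[235:310,330:400],(400,428),interpolation=cv2.INTER_CUBIC) for f in("s1","s3")]
cv2.imwrite("pics/c3.png",np.hstack(c))
o=arm.get_obs();print(o["ee_pos"],o["ft_force"])
E
```

```text
[ 0.48045234 -0.08178051  0.00676869] [ 0.75274939 -0.63145328 -0.58541523]
```

View pics/c3.png

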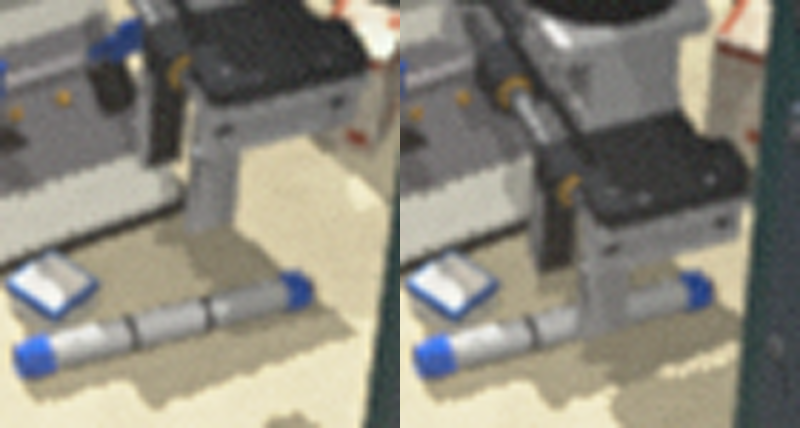

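In the right half the open near finger, its tip at crop (600,335), still ends above the table. Its tip is about 27 mm up, a constant bias of roughly 35 mm. Descending further with force checks.

>>> apply_moves(
  plan=[
    {"delta_pos":[0,0,-4],"delta_rot":[0,0,0]},
    {"delta_pos":[0,0,-8],"delta_rot":[0,0,0]},
    {"delta_pos":[0,0,-11],"delta_rot":[0,0,0]},
    {"delta_pos":[0,0,-14],"delta_rot":[0,0,0]},
    {"delta_pos":[0,0,-14],"delta_rot":[0,0,0]},
  ],
)

```text
t: 4.25
ee_pos: [0.4803, -0.0817, -0.0075]
orientation: [-2.511, -1.887, 0.001]
ft_force: [-0.1, -0.0, -0.1]
grip_width: 0.0401
finger_force: 0.0
```

>>> apply_moves(
  plan=[
    {"delta_pos":[0,0,-3],"delta_rot":[0,0,0]},
    {"delta_pos":[0,0,-6],"delta_rot":[0,0,0]},
    {"delta_pos":[0,0,-6],"delta_rot":[0,0,0]},
  ],
)

```text
t: 4.55
ee_pos: [0.4804, -0.0818, -0.0133]
orientation: [-2.511, -1.887, 0.001]
ft_force: [-1.0, -0.4, -0.4]
grip_width: 0.0402
finger_force: 0.0
```

>>> apply_moves(
  plan=[
    {"delta_pos":[0,0,-1],"delta_rot":[0,0,0]},
    {"delta_pos":[0,0,-2],"delta_rot":[0,0,0]},
    {"delta_pos":[0,0,-2],"delta_rot":[0,0,0]},
  ],
)

```text
t: 4.85
ee_pos: [0.4807, -0.0818, -0.0149]
orientation: [-2.511, -1.887, 0.0]
ft_force: [-0.1, 0.0, -0.3]
grip_width: 0.0402
finger_force: 0.0
```

>>> apply_moves(
  plan=[
    {"delta_pos":[0,0,-1],"delta_rot":[0,0,0]},
    {"delta_pos":[0,0,-1],"delta_rot":[0,0,0]},
  ],
)

```text
t: 5.05
ee_pos: [0.4808, -0.0819, -0.0159]
orientation: [2.511, 1.887, -0.0]
ft_force: [-0.1, 0.4, -0.2]
grip_width: 0.0399
finger_force: 0.0
```

>>> apply_moves(
  plan=[
    {"delta_pos":[0,0,-1],"delta_rot":[0,0,0]},
    {"delta_pos":[0,0,-1],"delta_rot":[0,0,0]},
  ],
)

```text
t: 5.25
ee_pos: [0.4807, -0.0818, -0.0169]
orientation: [-2.512, -1.887, 0.0]
ft_force: [-0.2, -1.1, 0.7]
grip_width: 0.04
finger_force: 0.0
```

>>> apply_moves(
  plan=[
    {"delta_pos":[0,0,-1],"delta_rot":[0,0,0]},
    {"delta_pos":[0,0,-1],"delta_rot":[0,0,0]},
  ],
)

```text
t: 5.45
ee_pos: [0.4808, -0.0819, -0.017]
orientation: [2.512, 1.887, -0.0]
ft_force: [-2.2, 0.5, 3.9]
grip_width: 0.0402
finger_force: 2.3
```

>>> apply_moves(
  plan=[
    {"delta_pos":[0,0,-1],"delta_rot":[0,0,0]},
    {"delta_pos":[0,0,-1],"delta_rot":[0,0,0]},
  ],
)

```text
t: 5.65
ee_pos: [0.4808, -0.0819, -0.0171]
orientation: [2.511, 1.887, -0.0]
ft_force: [-4.4, 1.9, 9.4]
grip_width: 0.0402
finger_force: 5.1
```

>>> apply_moves(
  plan=[
    {"delta_pos":[0,0,-1],"delta_rot":[0,0,0]},
    {"delta_pos":[0,0,-1],"delta_rot":[0,0,0]},
  ],
)

```text
t: 5.85
ee_pos: [0.4808, -0.0819, -0.0171]
orientation: [2.511, 1.887, -0.0]
ft_force: [-6.8, 1.0, 14.8]
grip_width: 0.0401
finger_force: 7.6
```

Contact with the table is at ee z -0.017, so the real tip is 17 mm behind the reported TCP, a bias of 31 mm. I'll raise slightly and close.

>>> apply_moves(
  plan=[
    {"delta_pos":[0,0,5],"delta_rot":[0,0,0]},
    {"delta_pos":[0,0,5],"delta_rot":[0,0,0]},
  ],
)

```text
t: 6.05
ee_pos: [0.4815, -0.0821, -0.0141]
orientation: [2.51, 1.886, 0.002]
ft_force: [-0.5, -0.1, 0.9]
grip_width: 0.0401
finger_force: 0.0
```

>>> apply_moves(
  plan=[
    {"delta_pos":[0,0,0],"delta_rot":[0,0,0]},
    {"delta_pos":[0,0,0],"delta_rot":[0,0,0]},
    {"delta_pos":[0,0,0],"delta_rot":[0,0,0]},
    {"delta_pos":[0,0,0],"delta_rot":[0,0,0]},
    {"delta_pos":[0,0,0],"delta_rot":[0,0,0]},
    {"delta_pos":[0,0,0],"delta_rot":[0,0,0]},
  ],
  fingers=0,
  newtons=50,
)

```text
t: 6.65
ee_pos: [0.4806, -0.0818, -0.0151]
orientation: [-2.511, -1.887, 0.0]
ft_force: [0.8, -0.1, 0.3]
grip_width: 0.0147
finger_force: 50.0
```

Gripped, with 50 N on the pads. Now I'll work out the lift and the tilted pose above the blue dock.

```bash
cat >> h.py <<'E'
def target(o,yaw): # tilted tool rotation for a dock and the turn from orientation o
    R=dock_R(yaw)[0]; Rt=np.c_[R[:,1],R[:,0],-R[:,2]]
    return R,Rt,(Rot.from_matrix(Rt)*Rot.from_rotvec(o).inv()).as_rotvec()
E
python3 - <<'E'
from h import *
o=arm.get_obs();p=o["ee_pos"]
R,Rt,d=target(o["orientation"],-.149)
O=np.array([.5782,-.0926,.071]); hov=O+.08*R[:,2]+.0233*Rt[:,2]
print(p,d.round(4),np.linalg.norm(d),"zc",R[:,2].round(4),"xc",R[:,0].round(3),((hov-p)*1e3).round(1))
E
```

```text
[ 0.48060254 -0.08180927 -0.01505449] [-0.142  -0.6487  0.1281] 0.6763242721704473 zc [-0.6088  0.0914  0.788 ] xc [ 0.779 -0.117  0.616] [ 63.1  -5.6 130.7]
```

>>> apply_moves(
  plan=[
    {"delta_pos":[0,0,35],"delta_rot":[0,0,0]},
    {"delta_pos":[0,0,70],"delta_rot":[0,0,0]},
    {"delta_pos":[0,0,110],"delta_rot":[-0.028,-0.13,0.026]},
    {"delta_pos":[0,0,131],"delta_rot":[-0.057,-0.26,0.051]},
    {"delta_pos":[0,-1,131],"delta_rot":[-0.085,-0.389,0.077]},
    {"delta_pos":[10,-2,131],"delta_rot":[-0.114,-0.519,0.102]},
    {"delta_pos":[30,-4,131],"delta_rot":[-0.142,-0.649,0.128]},
    {"delta_pos":[50,-6,131],"delta_rot":[-0.142,-0.649,0.128]},
    {"delta_pos":[63,-6,131],"delta_rot":[-0.142,-0.649,0.128]},
    {"delta_pos":[63,-6,131],"delta_rot":[-0.142,-0.649,0.128]},
  ],
)

```text
t: 7.65
ee_pos: [0.544, -0.0878, 0.1159]
orientation: [1.954, 1.683, 0.58]
ft_force: [-0.0, -0.5, -0.7]
grip_width: 0.0148
finger_force: 50.0
```

```bash
python3 - <<'E'
from h import *
from scipy.optimize import least_squares
o=arm.get_obs();p=o["ee_pos"];R,Rt,d=target(o["orientation"],-.149)
print(p,o["grip_width"],o["finger_force"],d.round(4),o["qpos"].round(2))
for n in K:
    im=arm.read_camera(n)[:,:,::-1]; cv2.imwrite(f"pics/{n}4.png",im)
    for q in blobs(im,"b",(300,180,400,310),5): print(n,q)
for s in(1,-1):
    for nm,t in(("A",p-.0233*Rt[:,2]),("B",p+[0,0,.031]+.0077*Rt[:,2])):
        X=t+s*.0635*R[:,1]; print(nm,s,X.round(4),[proj(n,X)[0].round(1).tolist() for n in K])
E
```

```text
[ 0.54402124 -0.08775203  0.11590293] 0.014751488026666816 49.99997556209564 [-0.0001  0.0001 -0.0003] [-0.34 -0.37  2.07  0.17  0.79 -0.27]
scene (np.int32(224), array([329.44, 210.09]))
scene (np.int32(52), array([327.25, 250.25]))
top (np.int32(78), array([370.85, 215.36]))
top (np.int32(43), array([352.35, 238.74]))
top (np.int32(40), array([378.8 , 243.08]))
top (np.int32(14), array([338.36, 254.71]))
top (np.int32(12), array([388.75, 262.75]))
A 1 [ 0.5393 -0.0228  0.1343] [[327.2, 250.4], [339.1, 254.1]]
B 1 [ 0.5581 -0.0257  0.1408] [[323.5, 243.7], [340.3, 246.2]]
A -1 [ 0.5204 -0.1484  0.1343] [[372.1, 234.8], [389.7, 262.2]]
B -1 [ 0.5393 -0.1513  0.1408] [[368.2, 228.5], [391.1, 254.3]]
```

Hypothesis A, a constant offset in the tool frame, fits within a pixel. Next I'll compute the relative alignment of torch to dock from the same top image.

```bash
python3 - <<'E'
from h import *
R,b,l,u=dock_R(-.149)
jm=np.array([352.35+378.8,238.74+243.08])/2; tm=np.array([338.36+388.75,254.71+262.75])/2
J=ray("top",jm,.0838);Tt=ray("top",tm,.1343);L=ray("top",(370.85,215.36),.071+.0941)
for n,X in(("jaw",J),("torch",Tt),("label",L)):print(n,X.round(4),"l",(X@l*1e3).round(2),"b",(X@b*1e3).round(2))
O=np.array([.5782,-.0926,.071]);print("fit l",O@l*1e3,"b",O@b*1e3)
for uv in((338.36,254.71),(388.75,262.75)):print(ray("top",uv,.1343).round(4))
E
```

```text
jaw [ 0.5833 -0.0923  0.0838] l -4.65 b 590.53
torch [ 0.5284 -0.0836  0.1343] l -4.27 b 534.93
label [ 0.6318 -0.0998  0.1651] l -4.87 b 639.6
fit l -5.740616353844633 b 585.5399604842337
[ 0.5378 -0.021   0.1343]
[ 0.519  -0.1461  0.1343]
```

>>> apply_moves(
  plan=[
    {"delta_pos":[16,-3,-20],"delta_rot":[0,0,0]},
    {"delta_pos":[31,-5,-39],"delta_rot":[0,0,0]},
    {"delta_pos":[37,-6,-47],"delta_rot":[0,0,0]},
    {"delta_pos":[37,-6,-47],"delta_rot":[0,0,0]},
  ],
)

```text
t: 8.15
ee_pos: [0.5798, -0.0935, 0.0672]
orientation: [1.957, 1.685, 0.578]
ft_force: [0.6, -0.6, -1.0]
grip_width: 0.0145
finger_force: 50.0
```

```bash
cat > chk.py <<'E'
from h import *
import sys
yaw,x,y,dx=map(float,sys.argv[1:5]); o=arm.get_obs(); R,Rt,d=target(o["orientation"],yaw)
t=o["ee_pos"]-dx*Rt[:,2]; print("torch in cradle mm",((t-[x,y,.071])@R*1e3).round(1),"F in cradle",(o["ft_force"]@R).round(1),"grip",o["finger_force"],o["grip_width"],"rot",d.round(3),o["t"])
E
python3 chk.py -.149 .5785 -.0915 .0233
```

```text
torch in cradle mm [-1.1 -1.8 19.3] F in cradle [-0.1 -0.5 -1.2] grip 49.99974310398102 0.014518440903644798 rot [-0.001 -0.003 -0.   ] 8.15
```

>>> apply_moves(
  plan=[
    {"delta_pos":[2.4,-0.4,-3.2],"delta_rot":[0,0,0]},
    {"delta_pos":[4.9,-0.7,-6.3],"delta_rot":[0,0,0]},
    {"delta_pos":[4.9,-0.7,-6.3],"delta_rot":[0,0,0]},
  ],
)

```text
t: 8.45
ee_pos: [0.5834, -0.0939, 0.0612]
orientation: [1.957, 1.686, 0.577]
ft_force: [-3.5, 0.4, -2.2]
grip_width: 0.0146
finger_force: 50.0
```

```bash
python3 chk.py -.149 .5785 -.0915 .0233
```

```text
torch in cradle mm [-1.9 -1.6 12.4] F in cradle [-4.1 -0.1  0.4] grip 50.04422307014465 0.01459156100600888 rot [-0.001 -0.004 -0.   ] 8.45
```

>>> apply_moves(
  plan=[
    {"delta_pos":[1.8,-0.3,-2.4],"delta_rot":[0,0,0]},
    {"delta_pos":[3.7,-0.5,-4.7],"delta_rot":[0,0,0]},
    {"delta_pos":[3.7,-0.5,-4.7],"delta_rot":[0,0,0]},
  ],
)

```text
t: 8.75
ee_pos: [0.5881, -0.0946, 0.0576]
orientation: [1.955, 1.684, 0.579]
ft_force: [-3.3, -0.2, -1.5]
grip_width: 0.0147
finger_force: 50.0
```

```bash
python3 chk.py -.149 .5785 -.0915 .0233
```

```text
torch in cradle mm [-0.4 -1.7  6.6] F in cradle [-3.5 -0.7  0.9] grip 50.03937005996704 0.014745963418903926 rot [-0.001 -0.001 -0.   ] 8.75
```

>>> apply_moves(
  plan=[
    {"delta_pos":[1.8,-0.3,-2.4],"delta_rot":[0,0,0]},
    {"delta_pos":[2.4,-0.4,-3.2],"delta_rot":[0,0,0]},
    {"delta_pos":[2.4,-0.4,-3.2],"delta_rot":[0,0,0]},
  ],
)

```text
t: 9.05
ee_pos: [0.5912, -0.0952, 0.0545]
orientation: [1.955, 1.683, 0.579]
ft_force: [-4.1, 1.1, -2.5]
grip_width: 0.0149
finger_force: 50.0
```

```bash
python3 chk.py -.149 .5785 -.0915 .0233
```

```text
torch in cradle mm [ 0.1 -1.7  2.2] F in cradle [-4.9  0.5  0.6] grip 50.00035107135773 0.014861618485326149 rot [-0.    -0.001 -0.   ] 9.05
```

>>> apply_moves(
  plan=[
    {"delta_pos":[1.2,-0.2,-1.6],"delta_rot":[0,0,0]},
    {"delta_pos":[1.2,-0.2,-1.6],"delta_rot":[0,0,0]},
  ],
)

```text
t: 9.25
ee_pos: [0.5927, -0.0954, 0.0529]
orientation: [1.955, 1.683, 0.58]
ft_force: [-1.9, 1.3, -3.1]
grip_width: 0.015
finger_force: 50.0
```

```bash
python3 chk.py -.149 .5785 -.0915 .0233
```

```text
torch in cradle mm [ 0.3 -1.8  0. ] F in cradle [-3.5  1.  -1.2] grip 50.00907361507416 0.014989120252224123 rot [-0.001 -0.     0.   ] 9.25
```

>>> apply_moves(
  plan=[
    {"delta_pos":[1.2,-0.2,-1.6],"delta_rot":[0,0,0]},
    {"delta_pos":[1.2,-0.2,-1.6],"delta_rot":[0,0,0]},
  ],
)

```text
t: 9.45
ee_pos: [0.593, -0.0954, 0.0526]
orientation: [1.954, 1.685, 0.579]
ft_force: [-22.9, 4.5, 13.4]
grip_width: 0.0145
finger_force: 50.0
```

```bash
python3 chk.py -.149 .5785 -.0915 .0233
```

```text
torch in cradle mm [ 0.4 -1.7 -0.4] F in cradle [-10.1   1.   24.9] grip 50.03082811832428 0.0144820253035019 rot [-0.    -0.002 -0.001] 9.45
```

Seated against the floor with about 25 N along z. Opening partly, then checking.

>>> apply_moves(
  plan=[
    {"delta_pos":[0,0,0],"delta_rot":[0,0,0]},
    {"delta_pos":[0,0,0],"delta_rot":[0,0,0]},
    {"delta_pos":[0,0,0],"delta_rot":[0,0,0]},
    {"delta_pos":[0,0,0],"delta_rot":[0,0,0]},
  ],
  fingers=30,
)

```text
t: 9.85
ee_pos: [0.5952, -0.0963, 0.053]
orientation: [1.952, 1.68, 0.581]
ft_force: [-0.2, 0.2, -0.2]
grip_width: 0.0304
finger_force: 0.0
```

```bash
python3 chk.py -.149 .5785 -.0915 .0233
```

```text
torch in cradle mm [ 2.5 -2.3 -1.5] F in cradle [-0.3  0.2 -0.1] grip 0.0 0.030352145966595443 rot [0.001 0.003 0.   ] 9.85
```

>>> apply_moves(
  plan=[
    {"delta_pos":[-14,2,18],"delta_rot":[0,0,0]},
    {"delta_pos":[-33,5,43],"delta_rot":[0,0,0]},
    {"delta_pos":[-55,8,71],"delta_rot":[0,0,0]},
    {"delta_pos":[-75,40,97],"delta_rot":[0.028,0.13,0]},
    {"delta_pos":[-100,85,97],"delta_rot":[0.05,0.26,0]},
    {"delta_pos":[-120,130,97],"delta_rot":[0.07,0.39,0]},
    {"delta_pos":[-130,175,97],"delta_rot":[0.09,0.52,0]},
    {"delta_pos":[-140,209,97],"delta_rot":[0.1,0.649,0]},
    {"delta_pos":[-140,209,97],"delta_rot":[0.1,0.649,0]},
  ],
)

```text
t: 10.75
ee_pos: [0.4562, 0.1164, 0.1475]
orientation: [2.376, 2.054, 0.008]
ft_force: [-0.7, 0.0, -0.8]
grip_width: 0.0301
finger_force: 0.0
```

```bash
python3 - <<'E'
from h import *
o=arm.get_obs();p=o["ee_pos"];R=Rot.from_rotvec(o["orientation"]);print(p,o["qpos"].round(2))
# orange torch pickup
mid=np.array([.4556,.1133,.0082]); ax=np.array([-.0414,-.1202,0]);ax/=np.linalg.norm(ax)
cy=np.array([-ax[1],ax[0],0]); Rt=np.c_[np.cross(cy,[0,0,-1]),cy,[0,0,-1]]
print(cy,(Rot.from_matrix(Rt)*R.inv()).as_rotvec().round(4),((mid-[0,0,.0233]-p)*1e3).round(1))
ims=[]
for n,bx in(("scene",(300,190,400,310)),("top",(330,200,400,310))):
    im=arm.read_camera(n)[:,:,::-1];cv2.imwrite(f"pics/{n}5.png",im)
    for q in blobs(im,"b",bx,5):print(n,q)
    ims.append(cv2.resize(im[215:285,310:380] if n=="scene" else im[205:275,330:400],(400,400),interpolation=cv2.INTER_CUBIC))
cv2.imwrite("pics/c5.png",np.hstack(ims))
O=np.array([.5782,-.0926,.071]);D=dock_R(-.149)[0]
print([[proj(n,O+s*.0635*D[:,1]).round(1).tolist() for s in(1,-1)] for n in K])
E
```

```text
[0.45624333 0.11643762 0.14752227] [ 0.13 -0.08  1.62  0.    1.6   0.27]
[ 0.94548995 -0.32565128  0.        ] [-0.0021  0.0047 -0.1865] [  -0.6   -3.1 -162.6]
scene (np.int32(107), array([323.56, 212.7 ]))
scene (np.int32(27), array([350.63, 241.56]))
scene (np.int32(16), array([360.88, 242.81]))
scene (np.int32(14), array([327.79, 247.  ]))
top (np.int32(80), array([370.84, 215.36]))
top (np.int32(29), array([352.45, 237.62]))
top (np.int32(11), array([341.09, 240.36]))
top (np.int32(34), array([378.97, 242.32]))
top (np.int32(11), array([388.91, 248.36]))
[[[[317.4, 258.0]], [[360.4, 242.9]]], [[[341.4, 240.0]], [[389.5, 247.6]]]]
```

View pics/c5.png

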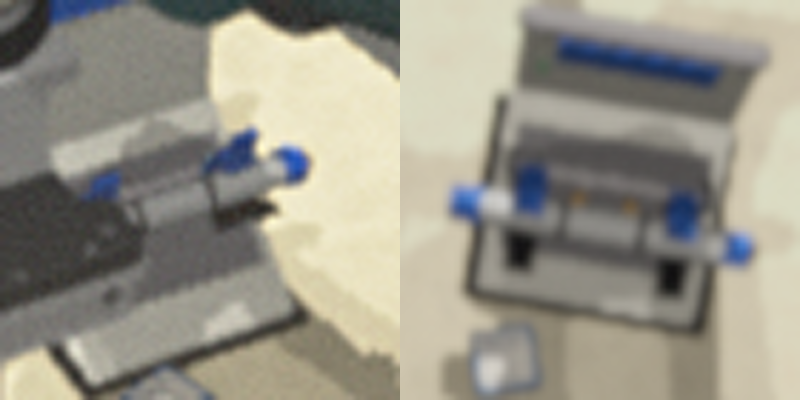

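The top half shows the blue torch lying across both forks, with caps at crop (468,200) and (737,248), and both blue jaws over the barrel. It is centred to within about a millimetre. I'll compare jaw pixel profiles with the opening image to confirm that it shut.

```bash
python3 - <<'E'
import cv2,numpy as np
for n,x,y0,y1 in(("top",352,230,247),("top",379,234,252),("scene",351,234,250)):
    for f in("0","4","5"):
        im=cv2.imread(f"pics/{n}{f}.png").astype(int); d=im[y0:y1,x-1:x+2]
        print(n,x,f,(d[:,:,0]-d[:,:,2]).mean(1).astype(int).tolist())
E
```

```text
top 352 0 [-4, -4, 0, 16, 43, 63, 70, 78, 89, 98, 99, 98, 85, 48, 8, -1, 0]
top 352 4 [-4, -3, 0, 17, 42, 63, 71, 77, 89, 97, 99, 99, 86, 47, 7, -2, -3]
top 352 5 [-4, -3, 0, 15, 39, 56, 64, 68, 74, 80, 79, 59, 25, 2, -5, -4, -2]
top 379 0 [-4, -4, -2, 5, 24, 51, 70, 76, 83, 91, 96, 98, 96, 76, 35, 3, -4, -3]
top 379 4 [-4, -5, -3, 5, 24, 50, 68, 70, 72, 77, 81, 83, 78, 51, 5, -8, -9, -8]
top 379 5 [-4, -3, -1, 6, 23, 46, 64, 70, 73, 79, 79, 75, 52, 19, 0, -5, -4, -4]
scene 351 0 [-47, -47, -49, -41, 3, 56, 58, 58, 60, 60, 50, 10, -12, -12, -11, -9]
scene 351 4 [-3, -3, -5, -4, -3, -4, -2, -3, -3, -2, -4, -3, -3, -3, -3, -5]
scene 351 5 [-47, -48, -49, -39, 11, 53, 56, 58, 61, 58, 46, 10, -5, -3, -5, 0]
```

The jaw's back and top edges are unchanged from the opening image in both views, so it is shut over the blue torch. Now the orange torch.

>>> apply_moves(
  plan=[
    {"delta_pos":[-0.6,-3.1,-20],"delta_rot":[-0.001,0.003,-0.1]},
    {"delta_pos":[-0.6,-3.1,-60],"delta_rot":[-0.002,0.005,-0.187]},
    {"delta_pos":[-0.6,-3.1,-100],"delta_rot":[-0.002,0.005,-0.187]},
    {"delta_pos":[-0.6,-3.1,-125],"delta_rot":[-0.002,0.005,-0.187]},
    {"delta_pos":[-0.6,-3.1,-140],"delta_rot":[-0.002,0.005,-0.187]},
    {"delta_pos":[-0.6,-3.1,-150],"delta_rot":[-0.002,0.005,-0.187]},
    {"delta_pos":[-0.6,-3.1,-157],"delta_rot":[-0.002,0.005,-0.187]},
    {"delta_pos":[-0.6,-3.1,-162],"delta_rot":[-0.002,0.005,-0.187]},
    {"delta_pos":[-0.6,-3.1,-162],"delta_rot":[-0.002,0.005,-0.187]},
  ],
  fingers=40,
)

```text
t: 11.75
ee_pos: [0.4537, 0.1098, -0.0131]
orientation: [2.56, 1.815, 0.002]
ft_force: [-0.2, 0.4, 0.4]
grip_width: 0.0402
finger_force: 0.0
```

>>> apply_moves(
  plan=[
    {"delta_pos":[0,0,0],"delta_rot":[0,0,0]},
    {"delta_pos":[0,0,0],"delta_rot":[0,0,0]},
    {"delta_pos":[0,0,0],"delta_rot":[0,0,0]},
    {"delta_pos":[0,0,0],"delta_rot":[0,0,0]},
    {"delta_pos":[0,0,0],"delta_rot":[0,0,0]},
    {"delta_pos":[0,0,0],"delta_rot":[0,0,0]},
  ],
  fingers=0,
  newtons=50,
)

```text
t: 12.35
ee_pos: [0.4542, 0.1101, -0.0127]
orientation: [2.559, 1.816, 0.004]
ft_force: [0.6, 0.2, 2.2]
grip_width: 0.015
finger_force: 50.0
```

```bash
python3 - <<'E'
from h import *
o=arm.get_obs();p=o["ee_pos"];dx=p[2]*-1+.0082
R,Rt,d=target(o["orientation"],-.0888)
O=np.array([.6173,.1836,.071]); hov=O+.08*R[:,2]+dx*Rt[:,2]
print(p,dx,d.round(4),"zc",R[:,2].round(4),"xc",R[:,0].round(3),((hov-p)*1e3).round(1))
E
```

```text
[ 0.45422959  0.11010779 -0.01267196] 0.020871964302632544 [-0.1393 -0.6458  0.2389] zc [-0.6132  0.0546  0.788 ] xc [ 0.785 -0.07   0.616] [126.8  76.7 130.3]
```

>>> apply_moves(
  plan=[
    {"delta_pos":[0,0,35],"delta_rot":[0,0,0]},
    {"delta_pos":[0,0,70],"delta_rot":[0,0,0]},
    {"delta_pos":[0,10,110],"delta_rot":[-0.028,-0.13,0.048]},
    {"delta_pos":[10,25,130],"delta_rot":[-0.056,-0.258,0.096]},
    {"delta_pos":[35,40,130],"delta_rot":[-0.084,-0.387,0.143]},
    {"delta_pos":[65,55,130],"delta_rot":[-0.111,-0.517,0.191]},
    {"delta_pos":[95,65,130],"delta_rot":[-0.139,-0.646,0.239]},
    {"delta_pos":[120,74,130],"delta_rot":[-0.139,-0.646,0.239]},
    {"delta_pos":[127,74,130],"delta_rot":[-0.139,-0.646,0.239]},
    {"delta_pos":[127,74,130],"delta_rot":[-0.139,-0.646,0.239]},
  ],
)

```text
t: 13.35
ee_pos: [0.5812, 0.1839, 0.1169]
orientation: [1.911, 1.747, 0.6]
ft_force: [0.2, 0.6, 0.5]
grip_width: 0.0146
finger_force: 50.0
```

```bash
cat > meas.py <<'E'
from h import *
yaw=-.0888;dx=.0209
o=arm.get_obs();p=o["ee_pos"];R,Rt,d=target(o["orientation"],yaw); _,b,l,u=dock_R(yaw)
t=p-dx*Rt[:,2]; print(p,o["finger_force"],d.round(4),"pred torch",t.round(4))
for n,bx in(("scene",(195,190,300,330)),("top",(235,185,310,300))):
    im=arm.read_camera(n)[:,:,::-1];cv2.imwrite(f"pics/{n}6_{int(o['t']*100)}.png",im)
    for q in blobs(im,"o",bx,5):
        X=ray(n,q[1],t[2]); print(n,q,"at torch height l,b",(X@l*1e3).round(1),(X@b*1e3).round(1))
    for s in(1,-1):print(n,"pred cap",proj(n,t+s*.0635*l)[0].round(1))
print("pred l,b",t@l*1e3,t@b*1e3)
E
python3 meas.py
```

```text
[0.58117647 0.18387124 0.11692587] 49.99236702919006 [-0.     -0.0017  0.0011] pred torch [0.5684 0.185  0.1334]
scene (np.int32(212), array([221.44, 245.82])) at torch height l,b 236.0 686.3
scene (np.int32(63), array([221.4 , 289.06])) at torch height l,b 298.3 550.2
scene pred cap [221.5 289.2]
scene pred cap [271.6 269.3]
top (np.int32(53), array([257.87, 198.21])) at torch height l,b 244.2 662.1
top (np.int32(36), array([246.75, 223.31])) at torch height l,b 264.0 594.5
top (np.int32(38), array([272.89, 226.58])) at torch height l,b 197.5 592.6
top (np.int32(18), array([279.83, 244.89])) at torch height l,b 174.6 547.9
top pred cap [230.9 239.3]
top pred cap [281.3 244.3]
pred l,b 234.68743137256135 549.7129178241271
```

```bash
python3 - <<'E'
from h import *
import glob
yaw=-.0888;_,b,l,u=dock_R(yaw)
im=cv2.imread(glob.glob("pics/top6_*.png")[0])
for q in blobs(im,"o",(218,230,300,260),5):
    X=ray("top",q[1],.1334);print(q,X@l*1e3,X@b*1e3)
for nm,uv,z in(("jaw",(259.82,224.95),.0838),("label",(257.87,198.21),.1651)):
    X=ray("top",uv,z);print(nm,X@l*1e3,X@b*1e3)
O=np.array([.6173,.1836,0]);print("fit",O@l*1e3,O@b*1e3)
j=np.diff([ray("top",v,.0838) for v in((246.75,223.31),(272.89,226.58))],axis=0)[0];print("jaw yaw",np.arctan2(j[0],-j[1]))
E
```

```text
(np.int32(19), array([229.32, 240.37])) 301.85684890710365 546.673120355939
(np.int32(18), array([279.83, 244.89])) 174.64727579194818 547.8514633041965
jaw 237.96750306149104 603.9507027814257
label 239.21392881012582 653.8643811946064
fit 237.62081886467453 598.5854963512577
jaw yaw -0.11609501037546156
```

The orange torch is centred along the dock to within about 0.3 mm. It needs about +2.5 mm up the slope and a slight yaw trim, then push in.

>>> apply_moves(
  plan=[
    {"delta_pos":[18,-1.7,-20],"delta_rot":[0,0,-0.015]},
    {"delta_pos":[33,-3,-38],"delta_rot":[0,0,-0.015]},
    {"delta_pos":[39,-3.5,-46],"delta_rot":[0,0,-0.015]},
    {"delta_pos":[39,-3.5,-46],"delta_rot":[0,0,-0.015]},
  ],
)

```text
t: 13.85
ee_pos: [0.6186, 0.1796, 0.0689]
orientation: [1.924, 1.732, 0.59]
ft_force: [-2.3, 0.1, -1.9]
grip_width: 0.0146
finger_force: 50.0
```

```bash
python3 chk.py -.1038 .6185 .1836 .0209
```

```text
torch in cradle mm [-0.9 -4.  19. ] F in cradle [-3.  -0.2 -0.1] grip 49.99436974525452 0.014558989430422185 rot [ 0.001 -0.005  0.002] 13.85
```

>>> apply_moves(
  plan=[
    {"delta_pos":[2.5,-0.2,-3.2],"delta_rot":[0,0,0]},
    {"delta_pos":[4.9,-0.4,-6.3],"delta_rot":[0,0,0]},
    {"delta_pos":[4.9,-0.4,-6.3],"delta_rot":[0,0,0]},
  ],
)

```text
t: 14.15
ee_pos: [0.6215, 0.1798, 0.0628]
orientation: [1.926, 1.733, 0.589]
ft_force: [-6.8, 0.2, -1.8]
grip_width: 0.0147
finger_force: 50.0
```

```bash
python3 chk.py -.1038 .6185 .1836 .0209
```

```text
torch in cradle mm [-2.4 -3.5 12.4] F in cradle [-6.5 -0.5  2.7] grip 49.99417841434479 0.014697964659750566 rot [ 0.    -0.007  0.002] 14.15
```

>>> apply_moves(
  plan=[
    {"delta_pos":[1.0,-0.1,-3.0],"delta_rot":[0,0,0]},
    {"delta_pos":[2.3,-0.2,-4.6],"delta_rot":[0,0,0]},
    {"delta_pos":[2.3,-0.2,-4.6],"delta_rot":[0,0,0]},
  ],
)

```text
t: 14.45
ee_pos: [0.6251, 0.1798, 0.0595]
orientation: [1.923, 1.732, 0.593]
ft_force: [-5.7, 0.6, -0.9]
grip_width: 0.0148
finger_force: 50.0
```

```bash
python3 chk.py -.1038 .6185 .1836 .0209
```

```text
torch in cradle mm [-1.6 -3.1  7.6] F in cradle [-5.1 -0.   2.8] grip 49.993722438812256 0.014847837854313727 rot [-0.    -0.004  0.001] 14.45
```

>>> apply_moves(
  plan=[
    {"delta_pos":[1.2,-0.1,-1.6],"delta_rot":[0,0,0]},
    {"delta_pos":[2.4,-0.2,-3.2],"delta_rot":[0,0,0]},
    {"delta_pos":[2.4,-0.2,-3.2],"delta_rot":[0,0,0]},
  ],
)

```text
t: 14.75
ee_pos: [0.6281, 0.1795, 0.0559]
orientation: [1.923, 1.732, 0.593]
ft_force: [-3.8, 0.5, -3.3]
grip_width: 0.0146
finger_force: 50.0
```

```bash
python3 chk.py -.1038 .6185 .1836 .0209
```

```text
torch in cradle mm [-1.5 -3.1  2.9] F in cradle [-5.1  0.1 -0.2] grip 49.99207019805908 0.014562876525347282 rot [ 0.    -0.003  0.001] 14.75
```

>>> apply_moves(
  plan=[
    {"delta_pos":[1.2,-0.1,-1.6],"delta_rot":[0,0,0]},
    {"delta_pos":[1.8,-0.2,-2.4],"delta_rot":[0,0,0]},
    {"delta_pos":[1.8,-0.2,-2.4],"delta_rot":[0,0,0]},
  ],
)

```text
t: 15.05
ee_pos: [0.6296, 0.1794, 0.0546]
orientation: [1.923, 1.731, 0.592]
ft_force: [-15.4, 0.1, 6.3]
grip_width: 0.0147
finger_force: 50.0
```

```bash
python3 chk.py -.1038 .6185 .1836 .0209
```

```text
torch in cradle mm [-1.1 -3.   1. ] F in cradle [-8.2 -1.5 14.3] grip 49.997745752334595 0.014651026639543416 rot [ 0.    -0.003  0.001] 15.05
```

>>> apply_moves(
  plan=[
    {"delta_pos":[1.2,-0.1,-1.6],"delta_rot":[0,0,0]},
    {"delta_pos":[1.2,-0.1,-1.6],"delta_rot":[0,0,0]},
  ],
)

```text
t: 15.25
ee_pos: [0.6297, 0.1794, 0.0544]
orientation: [1.924, 1.731, 0.591]
ft_force: [-30.3, -0.6, 18.8]
grip_width: 0.0146
finger_force: 50.0
```

```bash
python3 chk.py -.1038 .6185 .1836 .0209
```

```text
torch in cradle mm [-1.1 -3.   0.7] F in cradle [-12.1  -3.8  33.3] grip 50.00589966773987 0.014615197756793185 rot [ 0.    -0.004  0.002] 15.25
```

Hard stop on the floor at 33 N. Releasing and retreating.

>>> apply_moves(
  plan=[
    {"delta_pos":[0,0,0],"delta_rot":[0,0,0]},
    {"delta_pos":[0,0,0],"delta_rot":[0,0,0]},
    {"delta_pos":[0,0,0],"delta_rot":[0,0,0]},
    {"delta_pos":[0,0,0],"delta_rot":[0,0,0]},
  ],
  fingers=30,
)

```text
t: 15.65
ee_pos: [0.6335, 0.1796, 0.0541]
orientation: [1.92, 1.73, 0.598]
ft_force: [-0.0, 0.9, -0.2]
grip_width: 0.0299
finger_force: 0.0
```

>>> apply_moves(
  plan=[
    {"delta_pos":[-14,1,18],"delta_rot":[0,0,0]},
    {"delta_pos":[-33,3,43],"delta_rot":[0,0,0]},
    {"delta_pos":[-55,5,71],"delta_rot":[0,0,0]},
    {"delta_pos":[-80,-5,97],"delta_rot":[0,0,0]},
    {"delta_pos":[-115,-35,110],"delta_rot":[0.02,0.13,0]},
    {"delta_pos":[-145,-70,120],"delta_rot":[0.04,0.26,0]},
    {"delta_pos":[-175,-105,130],"delta_rot":[0.05,0.39,0]},
    {"delta_pos":[-200,-145,130],"delta_rot":[0.06,0.52,0]},
    {"delta_pos":[-220,-185,130],"delta_rot":[0.06,0.65,0]},
    {"delta_pos":[-240,-225,130],"delta_rot":[0.06,0.65,0]},
  ],
)

```text
t: 16.65
ee_pos: [0.3941, -0.0484, 0.1821]
orientation: [2.325, 2.098, -0.002]
ft_force: [0.5, -0.5, -0.8]
grip_width: 0.0301
finger_force: 0.0
```

```bash
cat > fin.py <<'E'
from h import *
o=arm.get_obs();print(o["ee_pos"],o["t"])
for n in K:
    im=arm.read_camera(n)[:,:,::-1];cv2.imwrite(f"pics/{n}7.png",im)
    for c,bx in(("o",(195,190,290,300)),("b",(300,190,400,300))):
        for q in blobs(im,c,bx,5):print(n,c,q)
    for s,x,y0,y1 in((n,247,215,233),(n,273,218,236),(n,224,280,296),(n,251,270,285)):
        if (n=="top")!=(y0<240):continue
        for f in("0","7"):
            d=cv2.imread(f"pics/{n}{f}.png").astype(int)[y0:y1,x-1:x+2]
            print(n,x,f,(d[:,:,2]-d[:,:,0]).mean(1).astype(int).tolist())
    for O,yaw in(((.6173,.1836,.071),-.1),((.5782,-.0926,.071),-.155)):
        l=dock_R(yaw)[2];print(n,"pred caps",[proj(n,np.array(O)+s*.0635*l)[0].round(1).tolist() for s in(1,-1)])
E
python3 fin.py
```

```text
[ 0.39412507 -0.0483507   0.18209848] 16.65
scene o (np.int32(306), array([225.57, 244.11]))
scene o (np.int32(45), array([250.98, 275.93]))
scene o (np.int32(33), array([262.58, 276.97]))
scene o (np.int32(42), array([224.26, 286.19]))
scene o (np.int32(48), array([214.46, 296.15]))
scene b (np.int32(240), array([330.19, 209.78]))
scene b (np.int32(25), array([350.8 , 241.36]))
scene b (np.int32(15), array([361.  , 242.93]))
scene b (np.int32(29), array([327.1 , 248.59]))
scene b (np.int32(33), array([317.88, 257.48]))
scene 224 0 [9, 0, 19, 99, 157, 125, 104, 104, 97, 105, 92, 35, 1, 6, 6, 7]
scene 224 7 [9, 0, 25, 106, 154, 116, 103, 103, 104, 103, 63, 13, 3, 4, 4, 5]
scene 251 0 [20, 17, 45, 123, 143, 108, 99, 100, 104, 102, 60, 13, 6, 9, 12]
scene 251 7 [22, 21, 56, 127, 142, 105, 98, 103, 105, 89, 28, 5, 3, 5, 1]
scene pred caps [[214.1, 295.7], [262.3, 276.9]]
scene pred caps [[317.3, 257.9], [360.5, 243.0]]
top o (np.int32(51), array([258.14, 198.27]))
top o (np.int32(34), array([246.65, 223.03]))
top o (np.int32(32), array([273.19, 225.81]))
top o (np.int32(16), array([235.38, 226.44]))
top o (np.int32(19), array([283.32, 231.53]))
top b (np.int32(79), array([371.  , 215.41]))
top b (np.int32(29), array([352.66, 237.62]))
top b (np.int32(11), array([341.09, 240.36]))
top b (np.int32(30), array([379.07, 242.07]))
top b (np.int32(11), array([388.91, 248.36]))
top 247 0 [4, 5, 10, 28, 55, 82, 98, 103, 114, 119, 115, 104, 88, 53, 14, 0, -1, 1]
top 247 7 [5, 4, 9, 28, 55, 82, 97, 104, 116, 120, 111, 84, 46, 19, 8, 6, 4, 1]
top 273 0 [4, 4, 11, 33, 60, 81, 94, 104, 116, 125, 124, 120, 104, 65, 17, -1, 0, 0]
top 273 7 [4, 4, 13, 37, 64, 83, 94, 103, 115, 123, 119, 93, 51, 19, 7, 5, 4, 1]
top pred caps [[236.4, 225.4], [284.2, 230.6]]
top pred caps [[341.4, 239.8], [389.4, 247.7]]
```

```bash
python3 - <<'E'
from h import *
D={"o":(-.1,{"top":[(246.7,223.41),(272.95,226.64),(235.38,226.44),(283.32,231.53),(258.0,198.25)],"scene":[(224.24,286.67),(251.02,276.21),(214.46,296.15),(262.58,276.97),(225.5,244.13)]}),
"b":(-.155,{"top":[(352.35,238.74),(378.74,243.4),(341.09,240.36),(388.91,248.36),(370.8,215.36)],"scene":[(327.16,249.23),(350.69,241.85),(317.88,257.48),(361,242.93),(330.15,209.8)]})}
for c,(yaw,d) in D.items():
    l=dock_R(yaw)[2]
    for n,p in d.items():
        f=lambda i,z:ray(n,p[i],z)@l*1e3
        print(c,n,"jaw",(f(0,.0838)+f(1,.0838))/2,"label",f(4,.1651),"torch",f(2,.071),f(3,.071),(f(2,.071)+f(3,.071))/2)
E
```

```text
o top jaw 244.70032592339703 label 246.18745018311088 torch 310.05183578643783 182.8801054255317 246.46597060598475
o scene jaw 243.83891649653663 label 245.36868635880356 torch 307.73164833900114 180.20472650734604 243.9681874231736
b top jaw -1.0580877125372439 label -0.9156054114341448 torch 61.80292362006234 -64.62149648737336 -1.409286433655513
b scene jaw -3.4109863760911043 label -2.660071065731971 torch 59.33062594295469 -67.09697738621125 -3.8831757216282803
```

Both torches are centred to about 1 mm with the jaws shut, and the arm is clear. Handing in.

```bash
python3 -c "
from station import arm
print(arm.finish_job())"
```

```text
the job is handed in; nothing more can be done
None
```

Both penlights are in the docks of their own colour, pushed down to the fork floors and released. By pixel measurement both jaws are shut and each torch is centred to within 1–2 mm. The job is handed in at about 17 s of the 58 s; no verdict came back, and I did not re-check the bystander objects afterwards.

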